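# Fetch the rear pail from a crowded hook

## Robot

A 6-joint arm with a two-finger parallel gripper is mounted at the origin on a cart in front of the work surface, level with it; the furniture and walls round the work are solid. World frame = base frame: x ahead of the robot, y to its left, z up, the work surface at z = 0. Lengths are in m, angles in rad, forces in N, time in s.
With the tool pointing down it reaches from about 0.25 to 0.775 m from the base axis. Payload 8.9 kg.
Tool frame: the origin (TCP) lies midway between the tips of the shut fingers; the grasp point (between the pads) lies arm.grip_depth behind it (arm.grip_depth is the distance from the TCP to the grasp point, in m); z points along the fingers, y is the line along which they close (so a half turn about z gives the same grasp; the last joint's range is limited). The gripper opens to 85 mm and grips with 20 to 120 N. Pads are 22 mm wide; open, the fingers measure 114 mm over their backs; the gripper's body (76 mm by 85 mm) begins 54 mm behind the grasp point. The pads swing forward as they close: fully open they stand 13 mm farther back than shut.
Start: joints at [1.065, 0.291, -0.153, 1.127, 0, 1.431], TCP at [0.188, 0.49, 0.231] pointing down, gripper open.
Joint ranges: [-2.52, 2.52], [-0.91, 1.74], [-1.3, 1.37], [-1.96, 2.02], [-1.52, 1.47], [-3.14, 3.14]. Speed limits (rad/s): [2.22, 2.22, 2.79, 3.14, 3.14, 3.14].

## Interface

Orientations are given as a unit quaternion [w, x, y, z].
In Python, from station import arm gives the robot as it stands.
- The arm moves only by the tool move_arm, never from a script. Its argument "rows" is a list of rows, each a list of 2 entries, a list of its own where there are three numbers: the shift along the world's x, y, z in mm, then the turn, a rotation vector about the world's x, y, z in rad. A call has 1 to 10 rows; each row is the pose to reach, as a shift and turn from the pose commanded when the call began; what a row does not reach only later rows make up. A row lasts 1/12 s, in which the tool goes at most 41.7 mm and 7.16 degrees, less where a joint would pass 70% of its speed; a pose out of reach is approached as far as the arm can. A call with a gripper value outside its range is refused whole. "hand" is the opening, from 0 (shut) to 1 (fully open), set as the call begins (left out, the last holds). The fingers move at their own pace and stop on an object; the grip force is fixed at half the most. Time passes only in rows, so rows that repeat a pose let the fingers close. It gives the time, the measured TCP pose, the force, the opening and the grip force at its end, in the units of the state.
- arm.get_obs(): the state, without advancing time (a new reading comes with each control period).
- arm.capture(name): name is "side" or "top"; returns the picture (480x640x3 uint8, red, green, blue); there is no depth.
- arm.camera_info(name): a dict with "intrinsics" (3x3 intrinsics, pixels), "k1" (the pictures are not rectified: a ray, as slopes to the right and down, at radius r is drawn at 1 + k1 r^2 times it, then the intrinsics apply), "R" (3x3) and "t" (3): a world point X has camera coordinates R X + t. Camera axes: x right, y down, z forward; pixel columns grow to the right and rows downward; lengths in m; the calibration is good to about 2 mm. A picture is of the moment at which its call begins. camera_info takes no time and is no camera call.
- arm.job_done(): hands the job in; it is judged then, once.
The state is a dict: "t": time; "joints": joint angles; "dq": joint speeds; "joint_torque": joint torques, N m; "tool_pos": TCP position; "orientation": TCP orientation; "force": force on the tool from outside, world axes, zero at the start; "wrist_torque": the same for the moment, N m; "finger_gap": opening from 0.0 (shut) to 1.0 (fully open); "grasp_force": force on a finger pad.
Only numpy, scipy, OpenCV 4.12 (cv2) and the standard library are available. Lean on these libraries where they do the work, as an engineer would, in place of code of your own. Each camera call takes 0.05 s, during which the arm holds its last target. There are 200 camera calls.

## Task

Two small metal serving pails hang one behind the other on one hook stand. Hang the front pail on the straight part of the empty hook first, with the rear one still in its place, then take the rear pail off its hook and stand it upright on the wooden board. Set both down gently, without dropping them.

Things in the scene. Friction and masses are not known exactly. Their poses are not given: they have to be found in the camera images.
- front_pail_grip (a point): Front pail, nearer the hook's free end: tapered open metal pail, 62 mm across, 56 to the rim, 130 g. Over it a stiff strap arch with peaked top: two upright legs, 14 mm wide (x), 48 apart outside (y), 40 inside. Point: mid-arch, where both legs are pinched along y from above; legs straight from -18 to +16 mm, peak's top +26, rim -32, underside -88. z up; x along the bar.
- rear_pail_grip (a point): Rear pail, between the front one and the post, about 70 mm behind it: like the front pail but taller and nearly straight-sided, 58 mm across, 72 to the rim, 130 g, with the same handle. Point: mid-arch as there; rim 32 mm below it, underside 104 mm below. z up; x along the bar it hangs on.
- full_hook_bar (a point): Metal hook stand, fixed, on which both pails hang. Point on the axis of its level 10 mm round bar, 215 mm above the worktop; x along the bar to the post, z up. 16 mm post at x +90; bar straight to x -50, then turned up, ending at x -78 mm, 18 above the axis. A hanging pail's handle point is 16.5 mm below the axis; raised 14 to 43 mm (best 28), the handle clears the turned-up end.
- spare_hook_bar (a point): The empty hook stand, same make and sizes as the full one, on the other side of the board, fixed. Point on the axis of its bar, 215 mm above the worktop, in the middle of where a pail hangs; x along the bar to the post (at x +90 mm), z up; bar straight to x -50 mm, turned-up end at x -78 mm.
- board_top (a point): Square wooden board, 160 x 160 x 14 mm, fixed flat on the worktop between the stands. Point: centre of its upper face; x and y along its edges, z up.
There are look-alikes about, which are no part of the job. What is shaped like the part that bears spare_hook_bar but pink is not meant. What is shaped like the part that bears rear_pail_grip but turquoise is not meant.

How it is judged:
By the outcome, as a careful person would: the job done as asked, in the order asked, and still so for the second after the job is handed in, with the robot touching nothing.
It also fails if it takes over 64 s, if anything falls off the work surface, if the arm or the gripper's body presses on something with over 40 N, if the wrist force passes 120 N, or if a joint passes its speed limit or range.

## Working session

There is one attempt and no reset: what is moved stays moved. The work goes in short steps, Python scripts to look and compute and a tool call to move; the robot and the scene stay as the last step left them, time stands still between calls to the robot, and variables do not carry over. Pictures are saved under pics/ and viewed, at most 11 in all, crops included, and the job is handed in when it is done.

Besides the shell and the picture viewer there is one more tool, called after "Request:" by a JSON object that holds its "api" and its "payload". move_arm: Moves the arm, as the interface text tells. Its arguments: {"type":"object","properties":{"rows":{"type":"array","items":{"type":"array"}},"hand":{"type":"number"}},"required":["rows"]}

```bash
mkdir -p pics; cat > h.py <<'E'
import numpy as np, cv2
from station import arm
def ray(n,u,v):
    c=arm.camera_info(n);K=np.array(c["intrinsics"]);k=c["k1"]
    d=np.array([(u-K[0,2])/K[0,0],(v-K[1,2])/K[1,1]]);s=d.copy()
    for _ in range(30): s=d/(1+k*(s@s))
    R=np.array(c["R"]);t=np.array(c["t"])
    w=R.T@np.array([s[0],s[1],1]);return -R.T@t,w/np.linalg.norm(w)
def onz(n,u,v,z):
    o,w=ray(n,u,v);return o+w*(z-o[2])/w[2]
def two(a,b):
    o1,w1=ray("top",*a);o2,w2=ray("side",*b)
    s=np.linalg.lstsq(np.c_[w1,-w2],o2-o1,rcond=None)[0]
    p,q=o1+w1*s[0],o2+w2*s[1];return (p+q)/2,np.linalg.norm(p-q)
def proj(n,X):
    c=arm.camera_info(n);K=np.array(c["intrinsics"])
    p=np.array(c["R"])@X+np.array(c["t"]);s=p[:2]/p[2];s=s*(1+c["k1"]*(s@s))
    return K[:2,:2]@s+K[:2,2]
def snap(n,f):
    im=arm.capture(n);cv2.imwrite("pics/"+f,im[:,:,::-1]);return im
E
python3 -c "
from h import *
np.set_printoptions(precision=3,suppress=True)
for n in ('top','side'):
    snap(n,n+'0.png');o,w=ray(n,320,240);print(n,o,w,arm.camera_info(n)['intrinsics'][0])
print(arm.grip_depth,arm.get_obs())"
```

```text
top [-0.174 -0.465  1.701] [ 0.378  0.178 -0.908] [533.559   0.    316.213]
side [-0.079 -1.291  1.041] [ 0.348  0.736 -0.58 ] [538.162   0.    331.588]
0.0187 {'t': 0.1, 'joints': array([ 1.065,  0.291, -0.154,  1.127,  0.   ,  1.432]), 'dq': array([-0.   , -0.002,  0.001, -0.   ,  0.002,  0.001]), 'joint_torque': array([  0.002, -53.798,  33.192,   0.009,  -0.   ,   0.   ]), 'tool_pos': array([0.188, 0.49 , 0.231]), 'orientation': array([-0.   ,  0.182,  0.983, -0.001]), 'force': array([ 0.007, -0.407, -0.342]), 'wrist_torque': array([ 0.034, -0.031,  0.036]), 'grasp_force': 0.0, 'finger_gap': 0.9975487470117425}
```

View pics/top0.png

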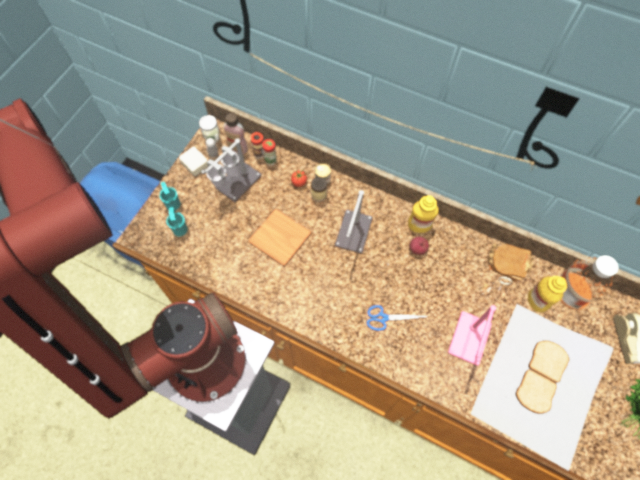

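View pics/side0.png

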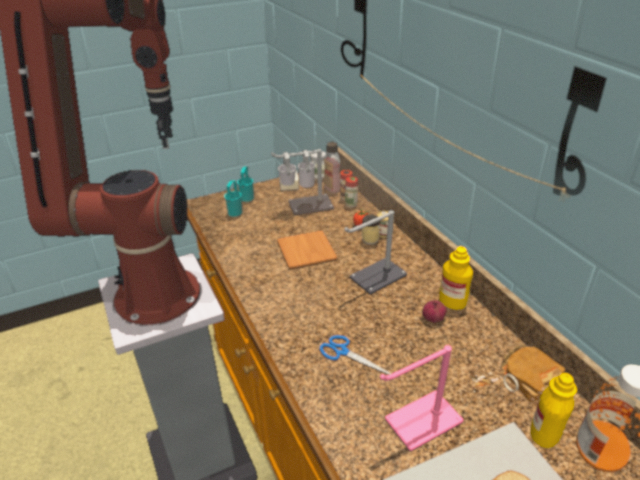

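The top view shows the full stand near (235,170), the board at (280,237), the grey spare stand at (352,225), the pink decoy at (475,335) and the turquoise decoys at (170,195) and (177,222). In the side view these are: full stand (310,180), board (307,250), spare (380,250), pink (425,390), turquoise (240,195).

```bash
python3 -c "
import cv2,numpy as np
a=cv2.imread('pics/top0.png');b=cv2.imread('pics/side0.png')
f=lambda i,x,y:cv2.resize(i[y:y+75,x:x+100],(400,300),interpolation=cv2.INTER_CUBIC)
cv2.imwrite('pics/c1.png',np.vstack([np.hstack([f(a,180,130),f(b,260,140)]),np.hstack([f(a,310,180),f(b,325,205)])]))"
```

```text
(no output)
```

View pics/c1.png

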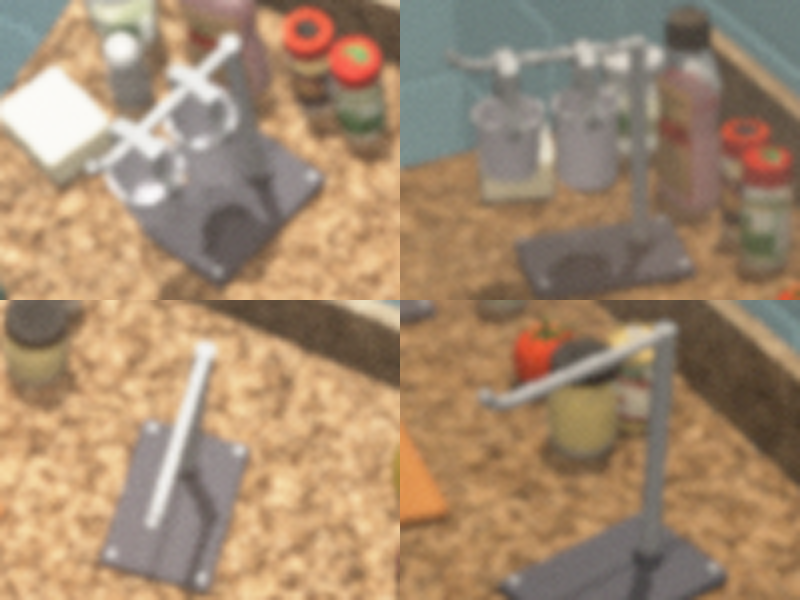

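The crop confirms the choice: metal pails on the grey stand, with the front pail's arch at top (215,164.5) / side (287,155) and the rear's at top (229.5,151) / side (306,152.5). The empty grey stand has its post at top (361,192.5) and its tip at (348,235.5).

```bash
cat > m.py <<'E'
from h import *
np.set_printoptions(precision=4,suppress=True)
P={'Fpost':((237.7,140.5),(320,150),.22),'Ftip':((203,171.7),(273,154.5),.233),'front':((215,164.5),(286.8,155),.2235),'rear':((229.5,151.3),(306,152.5),.2235),
'Spost':((361.3,192.5),(391.2,212),.22),'Stip':((348,235.5),(346.8,229.5),.233)}
for k,(a,b,z) in P.items():
    print(k,two(a,b),onz('top',*a,z)[:2],onz('side',*b,z)[:2])
def bl(im,x0,y0,w,h,lo,hi):
    hsv=cv2.cvtColor(im[y0:y0+h,x0:x0+w],cv2.COLOR_BGR2HSV);m=cv2.inRange(hsv,lo,hi)
    n,l,s,c=cv2.connectedComponentsWithStats(m);i=1+np.argmax(s[1:,4])
    r=cv2.minAreaRect(np.argwhere(l==i)[:,::-1].astype(np.float32));return s[i],c[i]+[x0,y0],cv2.boxPoints(r)+[x0,y0],r
a=cv2.imread('pics/top0.png');b=cv2.imread('pics/side0.png')
s,c,q,r=bl(a,240,200,80,70,(8,100,150),(20,190,255));print('board',s,c,r);print(onz('top',*c,.014)); print([onz('top',*p,.014)[:2] for p in q])
s,c,q,r=bl(b,270,225,75,50,(5,100,130),(20,220,255));print('boardside',s,onz('side',*c,.014))
# bar pixel centroids: bright band in top
for nm,(x0,y0,w,h) in {'S':(335,180,40,65)}.items():
    hsv=cv2.cvtColor(a[y0:y0+h,x0:x0+w],cv2.COLOR_BGR2HSV);m=cv2.inRange(hsv,(0,0,175),(180,40,255))
    n,l,st,ce=cv2.connectedComponentsWithStats(m);i=1+np.argmax(st[1:,4]);p=np.argwhere(l==i)[:,::-1]+[x0,y0]
    vx,vy,cx,cy=cv2.fitLine(p.astype(np.float32),cv2.DIST_L2,0,.01,.01).ravel();print(nm,len(p),cx,cy,p.min(0),p.max(0))
    A=onz('top',cx-vx*12,cy-vy*12,.216);B=onz('top',cx+vx*12,cy+vy*12,.216);print(A,B,np.arctan2(*(A-B)[1::-1]))
E
python3 m.py
```

```text
Fpost (array([0.6495, 0.2371, 0.2151]), np.float64(0.002458858282961902)) [0.6454 0.2349] [0.6467 0.2287]
Ftip (array([0.4902, 0.2735, 0.2192]), np.float64(0.0015455528323926825)) [0.4832 0.2667] [0.4816 0.2477]
front (array([0.5331, 0.2552, 0.2154]), np.float64(0.0013971975576118605)) [0.5285 0.2513] [0.528  0.2404]
rear (array([0.5977, 0.2385, 0.2173]), np.float64(0.0007594701255634819)) [0.5941 0.2356] [0.5931 0.2272]
Spost (array([ 0.6537, -0.2164,  0.2166]), np.float64(0.0013544887470464614)) [ 0.6511 -0.2168] [ 0.6516 -0.2206]
Stip (array([ 0.4946, -0.2445,  0.2235]), np.float64(0.002340166434413243)) [ 0.489  -0.2457] [ 0.4892 -0.2564]
board [   0    0   80   70 4734] [280.1867 232.8033] ((39.5, 34.5), (69.0, 79.0), 90.0)
[0.4901 0.0033 0.014 ]
[array([0.5399, 0.1945]), array([ 0.6687, -0.0592]), array([ 0.4299, -0.1789]), array([0.3092, 0.0599])]
boardside [   0    0   75   50 3703] [ 0.4763 -0.0161  0.014 ]
S 191 354.19373 213.85341 [346 191] [363 236]
[ 0.532  -0.2352  0.216 ] [ 0.6156 -0.2215  0.216 ] -2.979242290563857
```

Request:
{"api": "move_arm", "payload": {"rows": [[[0,0,40],[0,0,0]],[[0,0,80],[0,0,0]],[[35,-24,80],[0,0,0.03]],[[70,-48,80],[0,0,0.06]],[[105,-73,80],[0,0,0.1]],[[140,-98,80],[0,0,0.13]],[[175,-122,80],[0,0,0.17]],[[208,-145,80],[0,0,0.17]],[[238,-166,80],[0,0,0.17]],[[265,-185,80],[0,0,0.17]]], "hand": 1}}

```text
t: 0.93
tool_pos: [0.4552, 0.303, 0.311]
orientation: [-0.0, 0.099, 0.995, -0.0]
force: [0.8, 0.5, -0.2]
finger_gap: 0.997
grasp_force: 0.0
```

```bash
python3 -c "
from h import *
np.set_printoptions(precision=4,suppress=True)
a=cv2.imread('pics/top0.png');b=cv2.imread('pics/side0.png')
for n,i,(x0,y0,w,h) in (('top',a,(240,203,80,67)),('side',b,(265,225,80,50))):
    blur=cv2.GaussianBlur(i,(0,0),1.2);hsv=cv2.cvtColor(blur[y0:y0+h,x0:x0+w],cv2.COLOR_BGR2HSV)
    ref=hsv[h//2,w//2];m=cv2.inRange(hsv,np.clip(ref.astype(int)-[4,28,40],0,255),np.clip(ref.astype(int)+[4,50,40],0,255))
    m=cv2.morphologyEx(m,cv2.MORPH_OPEN,np.ones((5,5)))
    c=max(cv2.findContours(m,0,2)[0],key=cv2.contourArea);r=cv2.minAreaRect(c);q=cv2.approxPolyDP(c,8,True).reshape(-1,2)+[x0,y0]
    M=cv2.moments(c);p=(M['m10']/M['m00']+x0,M['m01']/M['m00']+y0)
    print(n,ref,cv2.contourArea(c),p,onz(n,*p,.014));print([(tuple(k),onz(n,*k,.014)[:2]) for k in q])
print(onz('top',280,236.5,.014)); print(arm.get_obs()['tool_pos'],arm.get_obs()['orientation'])"
```

```text
top [ 18 119 251] 4266.5 (275.92308293292706, 235.44232196570178) [0.4744 0.0117 0.014 ]
[((np.int64(240), np.int64(203)), array([0.5293, 0.1883])), ((np.int64(247), np.int64(269)), array([0.3198, 0.0388])), ((np.int64(269), np.int64(269)), array([ 0.3534, -0.0277])), ((np.int64(266), np.int64(254)), array([0.3971, 0.0083])), ((np.int64(273), np.int64(265)), array([ 0.3723, -0.0327])), ((np.int64(290), np.int64(258)), array([ 0.4212, -0.0722])), ((np.int64(281), np.int64(269)), array([ 0.3717, -0.0639])), ((np.int64(319), np.int64(269)), array([ 0.4299, -0.1789])), ((np.int64(318), np.int64(247)), array([ 0.5013, -0.1392])), ((np.int64(315), np.int64(261)), array([ 0.4499, -0.1536])), ((np.int64(294), np.int64(253)), array([ 0.4438, -0.0757])), ((np.int64(308), np.int64(236)), array([ 0.5231, -0.0892])), ((np.int64(319), np.int64(242)), array([ 0.5199, -0.1338])), ((np.int64(315), np.int64(216)), array([ 0.6042, -0.0756])), ((np.int64(303), np.int64(219)), array([ 0.5743, -0.043 ])), ((np.int64(293), np.int64(203)), array([0.6154, 0.0187])), ((np.int64(270), np.int64(213)), array([0.5425, 0.0728]))]
side [ 14 162 225] 1399.5 (306.3554841014648, 247.47981421936407) [ 0.4789 -0.0058  0.014 ]
[((np.int64(324), np.int64(232)), array([0.5684, 0.0466])), ((np.int64(280), np.int64(237)), array([0.4261, 0.0879])), ((np.int64(288), np.int64(264)), array([ 0.3921, -0.058 ])), ((np.int64(335), np.int64(257)), array([ 0.5376, -0.0934]))]
[ 0.4772 -0.003   0.014 ]
[0.4552 0.303  0.311 ] [-0.      0.0988  0.9951 -0.0002]
```

Request:
{"api": "move_arm", "payload": {"rows": [[[25,-18,0],[0,0,0]],[[50,-35,0],[0,0,0]],[[70,-48,0],[0,0,0]],[[76,-53,0],[0,0,0]],[[76,-53,-20],[0,0,0]],[[76,-53,-40],[0,0,0]],[[76,-53,-40],[0,0,0]]]}}

```text
t: 1.52
tool_pos: [0.5273, 0.2515, 0.2676]
orientation: [-0.003, 0.098, 0.995, -0.001]
force: [-1.2, 0.0, 0.1]
finger_gap: 1.001
grasp_force: 0.0
```

```bash
python3 -c "
from h import *
a=snap('top','t1.png');b=snap('side','s1.png')
f=lambda i,x,y:cv2.resize(i[y:y+75,x:x+100],(400,300),interpolation=cv2.INTER_CUBIC)
cv2.imwrite('pics/c2.png',np.hstack([f(a,165,120),f(b,255,120)])[:,:,::-1]);o=arm.get_obs();print(o['tool_pos'],o['force'])"
```

```text
[0.52842838 0.25218014 0.27116266] [0.13631356 0.39718702 0.46887228]
```

View pics/c2.png

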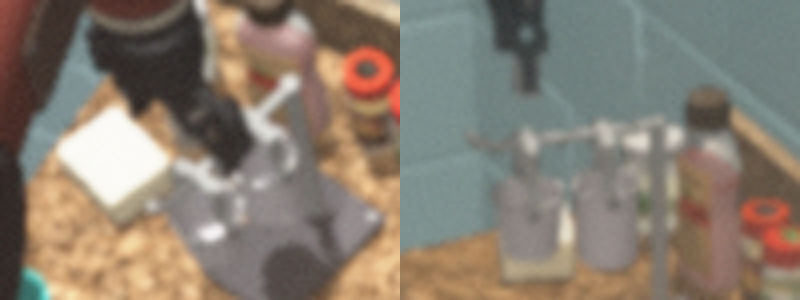

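The finger (side crop x≈529) lines up over the front arch (x≈529), so I'm descending.

Request:
{"api": "move_arm", "payload": {"rows": [[[0,0,-15],[0,0,0]],[[0,0,-30],[0,0,0]],[[0,0,-42],[0,0,0]],[[0,0,-54],[0,0,0]],[[0,0,-64],[0,0,0]],[[0,0,-74],[0,0,0]],[[0,0,-82],[0,0,0]],[[0,0,-88],[0,0,0]],[[0,0,-92],[0,0,0]],[[0,0,-92],[0,0,0]]]}}

```text
t: 2.45
tool_pos: [0.529, 0.252, 0.1787]
orientation: [-0.0, 0.098, 0.995, -0.0]
force: [0.1, -0.7, -0.9]
finger_gap: 1.001
grasp_force: 0.0
```

Request:
{"api": "move_arm", "payload": {"rows": [[[0,0,0],[0,0,0]],[[0,0,0],[0,0,0]],[[0,0,0],[0,0,0]],[[0,0,0],[0,0,0]],[[0,0,0],[0,0,0]],[[0,0,0],[0,0,0]],[[0,0,0],[0,0,0]]], "hand": 0.62}}

```text
t: 3.03
tool_pos: [0.5301, 0.2529, 0.1803]
orientation: [0.001, 0.098, 0.995, 0.001]
force: [0.8, 4.5, 6.0]
finger_gap: 0.618
grasp_force: 4.6
```

Request:
{"api": "move_arm", "payload": {"rows": [[[0,0,0],[0,0,0]],[[0,0,0],[0,0,0]],[[0,0,0],[0,0,0]],[[0,0,0],[0,0,0]],[[0,0,0],[0,0,0]],[[0,0,0],[0,0,0]]], "hand": 0}}

```text
t: 3.53
tool_pos: [0.5309, 0.2546, 0.1817]
orientation: [0.002, 0.098, 0.995, 0.003]
force: [-1.6, 10.8, 13.4]
finger_gap: 0.571
grasp_force: 60.8
```

```bash
python3 -c "
from h import *
a=snap('top','t2.png');b=snap('side','s2.png')
f=lambda i,x,y:cv2.resize(i[y:y+75,x:x+100],(400,300),interpolation=cv2.INTER_CUBIC)
cv2.imwrite('pics/c3.png',np.hstack([f(a,165,120),f(b,255,120)])[:,:,::-1]);o=arm.get_obs();print(o)"
```

```text
{'t': 3.6333, 'joints': array([ 0.32119009,  0.43614537, -0.07079858,  1.05788587,  0.00347485,
        0.51658356]), 'dq': array([ 0.00057583,  0.00150865, -0.00260189, -0.00098949,  0.00072974,
        0.00145402]), 'joint_torque': array([-6.27315402e+00, -5.42566109e+01,  2.56036395e+01,  1.30482942e+00,
       -3.25048216e+00,  5.31690731e-02]), 'tool_pos': array([0.53083192, 0.254629  , 0.18172506]), 'orientation': array([0.00201864, 0.09753566, 0.99522604, 0.00280062]), 'force': array([-1.40026763, 11.18826046, 14.21944287]), 'wrist_torque': array([2.19410666, 0.0400174 , 0.11247137]), 'grasp_force': 60.7969062239863, 'finger_gap': 0.5653285521444377}
```

View pics/c3.png

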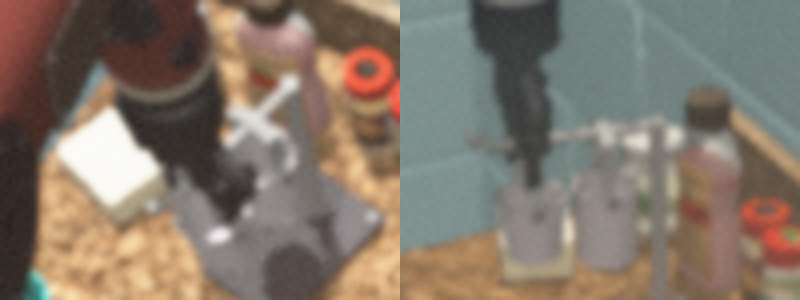

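The front pail is held: the gap is 0.57 and the bottom of the gripper surrounds the arch at (533,150) in the side crop. I'll lift it 28 mm, then move out along the bar.

Request:
{"api": "move_arm", "payload": {"rows": [[[0,3,3],[0,0,0]],[[0,3,8],[0,0,0]],[[0,3,14],[0,0,0]],[[0,3,20],[0,0,0]],[[0,3,26],[0,0,0]],[[0,3,31],[0,0,0]],[[0,3,31],[0,0,0]],[[0,3,31],[0,0,0]]]}}

```text
t: 4.3
tool_pos: [0.5295, 0.255, 0.2106]
orientation: [0.0, 0.098, 0.995, 0.0]
force: [-0.8, -0.1, -1.8]
finger_gap: 0.567
grasp_force: 61.4
```

Request:
{"api": "move_arm", "payload": {"rows": [[[-8,1.5,0],[0,0,0]],[[-18,3.5,0],[0,0,0]],[[-28,5.5,0],[0,0,0]],[[-38,7.5,0],[0,0,0]],[[-48,9.5,0],[0,0,0]],[[-58,11.5,0],[0,0,0]],[[-68,13.5,0],[0,0,0]],[[-78,15.5,0],[0,0,0]],[[-88,17.5,0],[0,0,0]],[[-100,19.5,0],[0,0,0]]]}}

```text
t: 5.13
tool_pos: [0.4284, 0.2748, 0.2103]
orientation: [0.0, 0.098, 0.995, 0.0]
force: [-1.0, -1.4, -1.1]
finger_gap: 0.564
grasp_force: 61.4
```

```bash
python3 -c "
from h import *
a=snap('top','t3.png');b=snap('side','s3.png')
f=lambda i,x,y:cv2.resize(i[y:y+75,x:x+100],(400,300),interpolation=cv2.INTER_CUBIC)
cv2.imwrite('pics/c4.png',np.hstack([f(a,155,130),f(b,240,120)])[:,:,::-1]);o=arm.get_obs();print(o['tool_pos'],o['force'])"
```

```text
[0.42722714 0.27482443 0.21038933] [-0.21352362 -0.75888554 -1.87240538]
```

View pics/c4.png

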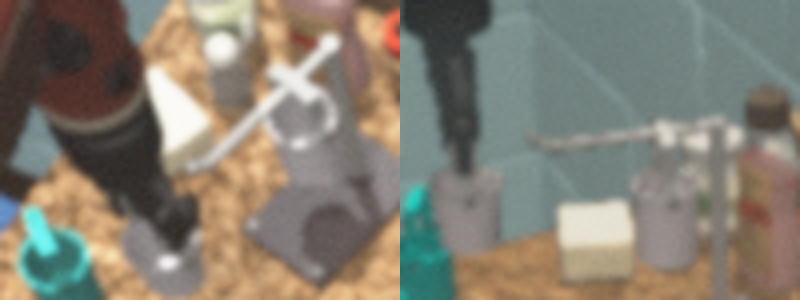

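Clear of the hook; the rear pail still hangs at side crop (665,160). I'll raise the front pail a little and carry it across.

Request:
{"api": "move_arm", "payload": {"rows": [[[0,-5,15],[0,0,0]],[[0,-20,30],[0,0,0.03]],[[0,-45,40],[0,0,0.06]],[[0,-75,40],[0,0,0.09]],[[0,-110,40],[0,0,0.12]],[[0,-145,40],[0,0,0.15]],[[0,-180,40],[0,0,0.18]],[[0,-215,40],[0,0,0.21]],[[0,-250,40],[0,0,0.24]],[[0,-285,40],[0,0,0.27]]]}}

```text
t: 6.07
tool_pos: [0.4291, -0.0121, 0.2505]
orientation: [0.0, -0.037, 0.999, -0.0]
force: [1.3, -0.1, -1.0]
finger_gap: 0.561
grasp_force: 61.1
```

Request:
{"api": "move_arm", "payload": {"rows": [[[0,-35,0],[0,0,0.03]],[[0,-70,0],[0,0,0.06]],[[0,-105,0],[0,0,0.08]],[[0,-140,0],[0,0,0.1]],[[0,-175,0],[0,0,0.1]],[[0,-205,0],[0,0,0.1]],[[0,-225,0],[0,0,0.1]],[[0,-240,0],[0,0,0.1]],[[0,-242,0],[0,0,0.1]],[[0,-242,0],[0,0,0.1]]]}}

```text
t: 6.9
tool_pos: [0.4292, -0.2527, 0.2501]
orientation: [-0.0, -0.086, 0.996, 0.0]
force: [0.1, 0.1, -2.2]
finger_gap: 0.566
grasp_force: 61.2
```

```bash
python3 -c "
from h import *
o=arm.get_obs();print(o['tool_pos'],o['orientation'],o['force'],o['joints'])
a=snap('top','t4.png');b=snap('side','s4.png')
f=lambda i,x,y:cv2.resize(i[y:y+75,x:x+100],(400,300),interpolation=cv2.INTER_CUBIC)
cv2.imwrite('pics/c5.png',np.hstack([f(a,290,185),f(b,310,190)])[:,:,::-1])"
```

```text
[ 0.42918876 -0.2526765   0.25008953] [-1.06321049e-04 -8.59193062e-02  9.96302068e-01  2.26780720e-04] [ 0.1202451   0.14159219 -2.23635448] [-6.79110365e-01  2.29633221e-01 -1.85753732e-01  1.15587690e+00
  1.79865236e-04 -8.51161152e-01]
```

View pics/c5.png

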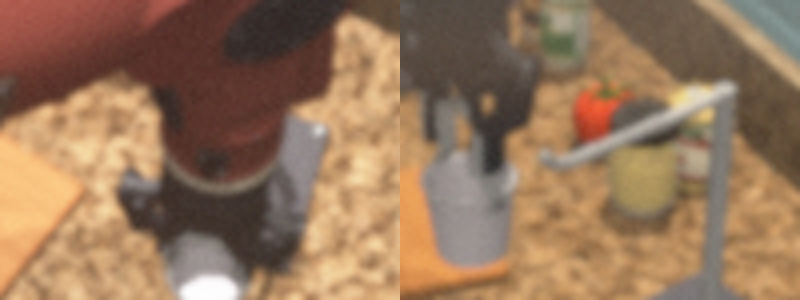

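The pail hangs level in the grip, in front of the spare hook's tip (side crop (545,158)). I'll lower it to threading height, then go in along the bar.

Request:
{"api": "move_arm", "payload": {"rows": [[[0,-1,-12],[0,0,0]],[[0,-2,-26],[0,0,0]],[[0,-3,-36],[0,0,0]],[[0,-3,-39],[0,0,0]],[[0,-3,-39],[0,0,0]]]}}

```text
t: 7.42
tool_pos: [0.4289, -0.2544, 0.2107]
orientation: [-0.001, -0.087, 0.996, 0.001]
force: [-1.3, 0.2, -0.8]
finger_gap: 0.565
grasp_force: 61.2
```

Request:
{"api": "move_arm", "payload": {"rows": [[[8,1.4,0],[0,0,0]],[[16,2.8,0],[0,0,0]],[[24,4.2,0],[0,0,0]],[[32,5.6,0],[0,0,0]],[[40,7,0],[0,0,0]],[[48,8.3,0],[0,0,0]],[[56,9.7,0],[0,0,0]],[[64,11.1,0],[0,0,0]],[[72,12.5,0],[0,0,0]],[[80,13.9,0],[0,0,0]]]}}

```text
t: 8.25
tool_pos: [0.5101, -0.2413, 0.2112]
orientation: [-0.0, -0.087, 0.996, 0.0]
force: [0.2, -0.3, -1.5]
finger_gap: 0.567
grasp_force: 61.2
```

No contact. I'll continue to the hanging spot.

Request:
{"api": "move_arm", "payload": {"rows": [[[8,1.4,0],[0,0,0]],[[16,2.8,0],[0,0,0]],[[24,4.2,0],[0,0,0]],[[32,5.6,0],[0,0,0]],[[40,7,0],[0,0,0]],[[48,8.3,0],[0,0,0]],[[55,9.5,0],[0,0,0]],[[55,9.5,0],[0,0,0]]]}}

```text
t: 8.92
tool_pos: [0.5656, -0.2318, 0.2111]
orientation: [0.0, -0.087, 0.996, -0.0]
force: [-0.7, 0.2, -1.5]
finger_gap: 0.564
grasp_force: 61.2
```

```bash
python3 -c "
from h import *
o=arm.get_obs();print(o['tool_pos'],o['orientation'],o['force'])
a=snap('top','t5.png');b=snap('side','s5.png')
f=lambda i,x,y:cv2.resize(i[y:y+75,x:x+100],(400,300),interpolation=cv2.INTER_CUBIC)
cv2.imwrite('pics/c6.png',np.hstack([f(a,290,175),f(b,325,190)])[:,:,::-1])"
```

```text
[ 0.56560099 -0.23178824  0.21111313] [ 2.67804761e-04 -8.67781866e-02  9.96227622e-01 -1.23233688e-05] [-0.67489629  0.18768639 -1.54237275]
```

View pics/c6.png

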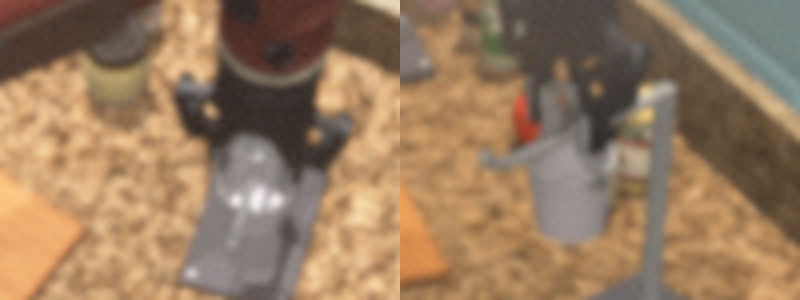

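The bar runs through the handle between its two legs, on the straight part. I'll lower it slowly until it bears.

Request:
{"api": "move_arm", "payload": {"rows": [[[0,0,-5],[0,0,0]],[[0,0,-10],[0,0,0]],[[0,0,-14],[0,0,0]],[[0,0,-18],[0,0,0]],[[0,0,-20],[0,0,0]],[[0,0,-22],[0,0,0]],[[0,0,-24],[0,0,0]],[[0,0,-25],[0,0,0]],[[0,0,-25],[0,0,0]]]}}

```text
t: 9.77
tool_pos: [0.5642, -0.232, 0.1861]
orientation: [-0.0, -0.087, 0.996, 0.0]
force: [0.3, 0.9, -1.3]
finger_gap: 0.565
grasp_force: 61.2
```

Request:
{"api": "move_arm", "payload": {"rows": [[[0,0,-1],[0,0,0]],[[0,0,-2],[0,0,0]],[[0,0,-3],[0,0,0]],[[0,0,-4],[0,0,0]],[[0,0,-4.5],[0,0,0]],[[0,0,-5],[0,0,0]],[[0,0,-5],[0,0,0]]]}}

```text
t: 10.35
tool_pos: [0.5643, -0.232, 0.1813]
orientation: [-0.0, -0.086, 0.996, -0.0]
force: [-0.5, 0.2, -1.4]
finger_gap: 0.563
grasp_force: 61.2
```

Request:
{"api": "move_arm", "payload": {"rows": [[[0,0,-0.5],[0,0,0]],[[0,0,-1],[0,0,0]],[[0,0,-1.5],[0,0,0]],[[0,0,-2],[0,0,0]],[[0,0,-2.5],[0,0,0]],[[0,0,-3],[0,0,0]],[[0,0,-3],[0,0,0]]]}}

```text
t: 10.93
tool_pos: [0.5648, -0.2322, 0.1808]
orientation: [0.001, -0.087, 0.996, -0.001]
force: [-6.1, 3.5, 18.7]
finger_gap: 0.563
grasp_force: 64.5
```

It bears on the bar. I'll ease the load off, then open gently.

Request:
{"api": "move_arm", "payload": {"rows": [[[0,0,1],[0,0,0]],[[0,0,1.8],[0,0,0]],[[0,0,1.8],[0,0,0]],[[0,0,1.8],[0,0,0]]]}}

```text
t: 11.27
tool_pos: [0.5646, -0.2323, 0.1809]
orientation: [0.001, -0.086, 0.996, -0.0]
force: [-2.7, 1.1, 8.5]
finger_gap: 0.564
grasp_force: 62.5
```

Request:
{"api": "move_arm", "payload": {"rows": [[[0,0,0],[0,0,0]],[[0,0,0],[0,0,0]],[[0,0,0],[0,0,0]],[[0,0,0],[0,0,0]],[[0,0,0],[0,0,0]],[[0,0,0],[0,0,0]]], "hand": 0.7}}

```text
t: 11.77
tool_pos: [0.5642, -0.232, 0.1799]
orientation: [-0.0, -0.086, 0.996, 0.0]
force: [-0.4, -0.7, -0.3]
finger_gap: 0.701
grasp_force: 0.0
```

Request:
{"api": "move_arm", "payload": {"rows": [[[0,0,0],[0,0,0]],[[0,0,0],[0,0,0]],[[0,0,0],[0,0,0]],[[0,0,0],[0,0,0]],[[0,0,0],[0,0,0]],[[0,0,0],[0,0,0]]], "hand": 1}}

```text
t: 12.27
tool_pos: [0.5643, -0.232, 0.1802]
orientation: [0.0, -0.086, 0.996, -0.0]
force: [0.8, 0.6, -0.2]
finger_gap: 1.001
grasp_force: 0.0
```

Request:
{"api": "move_arm", "payload": {"rows": [[[0,0,8],[0,0,0]],[[0,0,18],[0,0,0]],[[0,0,30],[0,0,0]],[[0,0,45],[0,0,0]],[[0,0,60],[0,0,0]],[[0,0,80],[0,0,0]],[[0,0,100],[0,0,0]],[[0,0,120],[0,0,0]],[[0,0,130],[0,0,0]]]}}

```text
t: 13.02
tool_pos: [0.5649, -0.2324, 0.314]
orientation: [0.002, -0.087, 0.996, -0.001]
force: [1.2, 0.7, -0.3]
finger_gap: 0.996
grasp_force: 0.0
```

Request:
{"api": "move_arm", "payload": {"rows": [[[0,20,0],[0,0,-0.02]],[[0,50,0],[0,0,-0.06]],[[0,85,0],[0,0,-0.1]],[[0,120,0],[0,0,-0.14]],[[0,155,0],[0,0,-0.18]],[[3,190,0],[0,0,-0.22]],[[6,225,0],[0,0,-0.26]],[[10,260,0],[0,0,-0.3]],[[14,295,0],[0,0,-0.34]],[[18,330,0],[0,0,-0.37]]]}}

```text
t: 13.85
tool_pos: [0.5823, 0.0998, 0.3116]
orientation: [0.001, 0.099, 0.995, 0.0]
force: [0.4, 0.1, -0.3]
finger_gap: 0.999
grasp_force: 0.0
```

Request:
{"api": "move_arm", "payload": {"rows": [[[4,35,0],[0,0,0]],[[8,70,0],[0,0,0]],[[11,100,0],[0,0,0]],[[14,125,0],[0,0,0]],[[15,138,0],[0,0,0]],[[15,142,0],[0,0,0]],[[15,142,-20],[0,0,0]],[[15,142,-40],[0,0,0]],[[15,142,-45],[0,0,0]],[[15,142,-45],[0,0,0]]]}}

```text
t: 14.68
tool_pos: [0.5965, 0.2386, 0.2642]
orientation: [-0.001, 0.099, 0.995, -0.001]
force: [0.2, -0.2, -1.0]
finger_gap: 0.999
grasp_force: 0.0
```

```bash
python3 -c "
from h import *
o=arm.get_obs();print(o['tool_pos'],o['orientation'],o['force'])
a=snap('top','t6.png');b=snap('side','s6.png')
f=lambda i,x,y:cv2.resize(i[y:y+75,x:x+100],(400,300),interpolation=cv2.INTER_CUBIC)
cv2.imwrite('pics/c7.png',np.vstack([np.hstack([f(a,165,120),f(b,260,120)]),np.hstack([f(a,310,175),f(b,325,195)])])[:,:,::-1])"
```

```text
[0.59649704 0.23863403 0.2642071 ] [-1.22715418e-03  9.87807937e-02  9.95108269e-01 -6.17926399e-04] [ 0.23924489 -0.19510629 -0.98524494]
```

View pics/c7.png

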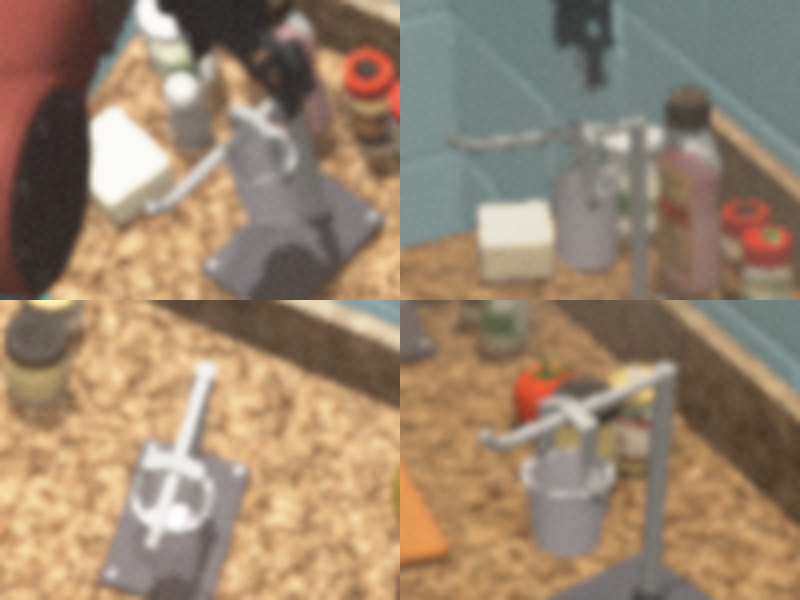

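The front pail hangs properly on the straight part of the spare bar (crop (565,410)). The gripper is over the rear arch (585,125), so I'm descending.

Request:
{"api": "move_arm", "payload": {"rows": [[[0,0,-15],[0,0,0]],[[0,0,-28],[0,0,0]],[[0,0,-40],[0,0,0]],[[0,0,-50],[0,0,0]],[[0,0,-58],[0,0,0]],[[0,0,-66],[0,0,0]],[[0,0,-74],[0,0,0]],[[0,0,-80],[0,0,0]],[[0,0,-85],[0,0,0]],[[0,0,-85],[0,0,0]]]}}

```text
t: 15.62
tool_pos: [0.5968, 0.2398, 0.179]
orientation: [-0.001, 0.098, 0.995, -0.0]
force: [0.2, -0.4, -1.0]
finger_gap: 0.999
grasp_force: 0.0
```

Request:
{"api": "move_arm", "payload": {"rows": [[[0,0,0],[0,0,0]],[[0,0,0],[0,0,0]],[[0,0,0],[0,0,0]],[[0,0,0],[0,0,0]],[[0,0,0],[0,0,0]],[[0,0,0],[0,0,0]],[[0,0,0],[0,0,0]]], "hand": 0.62}}

```text
t: 16.2
tool_pos: [0.5978, 0.2405, 0.1808]
orientation: [0.001, 0.098, 0.995, 0.001]
force: [1.4, 4.2, 6.3]
finger_gap: 0.623
grasp_force: 3.3
```

Request:
{"api": "move_arm", "payload": {"rows": [[[0,0,0],[0,0,0]],[[0,0,0],[0,0,0]],[[0,0,0],[0,0,0]],[[0,0,0],[0,0,0]],[[0,0,0],[0,0,0]],[[0,0,0],[0,0,0]]], "hand": 0}}

```text
t: 16.7
tool_pos: [0.5983, 0.2419, 0.182]
orientation: [0.002, 0.098, 0.995, 0.002]
force: [-0.2, 10.6, 11.7]
finger_gap: 0.576
grasp_force: 59.4
```

Held. I'll lift it with a slight +y correction.

Request:
{"api": "move_arm", "payload": {"rows": [[[1,3,3],[0,0,0]],[[1,3,8],[0,0,0]],[[1,3,14],[0,0,0]],[[1,3,20],[0,0,0]],[[1,3,26],[0,0,0]],[[1,3,31],[0,0,0]],[[1,3,31],[0,0,0]],[[1,3,31],[0,0,0]]]}}

```text
t: 17.37
tool_pos: [0.5985, 0.2429, 0.2114]
orientation: [0.0, 0.098, 0.995, 0.0]
force: [0.7, -0.0, -2.0]
finger_gap: 0.574
grasp_force: 60.0
```

Request:
{"api": "move_arm", "payload": {"rows": [[[-8,1.6,0],[0,0,0]],[[-18,3.5,0],[0,0,0]],[[-28,5.5,0],[0,0,0]],[[-38,7.5,0],[0,0,0]],[[-48,9.5,0],[0,0,0]],[[-58,11.5,0],[0,0,0]],[[-68,13.5,0],[0,0,0]],[[-78,15.5,0],[0,0,0]],[[-86,17,0],[0,0,0]],[[-94,18.5,0],[0,0,0]]]}}

```text
t: 18.2
tool_pos: [0.5033, 0.2616, 0.2111]
orientation: [-0.0, 0.098, 0.995, -0.0]
force: [0.5, -0.0, -2.1]
finger_gap: 0.575
grasp_force: 60.0
```

Request:
{"api": "move_arm", "payload": {"rows": [[[-9,1.8,0],[0,0,0]],[[-18,3.6,0],[0,0,0]],[[-28,5.5,0],[0,0,0]],[[-38,7.5,0],[0,0,0]],[[-48,9.5,0],[0,0,0]],[[-58,11.5,0],[0,0,0]],[[-68,13.5,0],[0,0,0]],[[-76,15,0],[0,0,0]],[[-76,10,10],[0,0,0]],[[-76,0,20],[0,0,0]]]}}

```text
t: 19.03
tool_pos: [0.4277, 0.2616, 0.2317]
orientation: [-0.0, 0.097, 0.995, -0.0]
force: [1.4, -0.5, -1.3]
finger_gap: 0.571
grasp_force: 60.1
```

Request:
{"api": "move_arm", "payload": {"rows": [[[0,-25,5],[0,0,0]],[[0,-55,5],[0,0,0]],[[5,-90,5],[0,0,0]],[[15,-125,5],[0,0,0]],[[25,-160,5],[0,0,0]],[[35,-195,5],[0,0,0]],[[45,-225,5],[0,0,0]],[[50,-250,5],[0,0,0]],[[51,-264,5],[0,0,0]],[[51,-265,5],[0,0,0]]]}}

```text
t: 19.87
tool_pos: [0.4801, -0.0072, 0.2372]
orientation: [0.001, 0.1, 0.995, -0.001]
force: [-0.9, 0.2, -2.8]
finger_gap: 0.566
grasp_force: 60.9
```

```bash
python3 -c "
from h import *
o=arm.get_obs();print(o['tool_pos'],o['orientation'],o['force'])
a=snap('top','t7.png');b=snap('side','s7.png')
f=lambda i,x,y:cv2.resize(i[y:y+100,x:x+133],(400,300),interpolation=cv2.INTER_CUBIC)
cv2.imwrite('pics/c8.png',np.hstack([f(a,215,180),f(b,240,190)])[:,:,::-1])"
```

```text
[ 0.48013913 -0.00719128  0.2371655 ] [ 8.11900681e-04  1.00183986e-01  9.94968414e-01 -6.04064522e-04] [-0.93496056  0.2432595  -2.81968821]
```

View pics/c8.png

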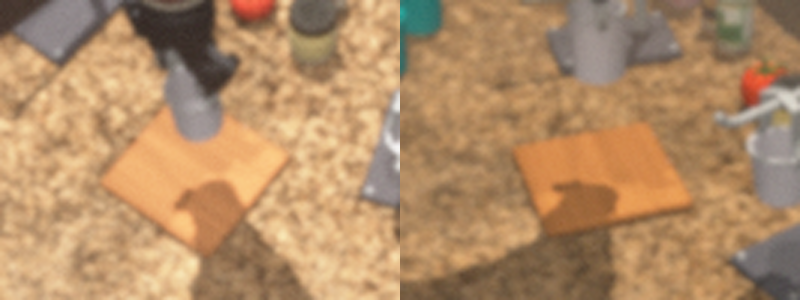

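The pail is upright above the board, whose corners are at top crop (101,180), (210,255) and (290,157), centre ≈(195,168). I'll lower it.

Request:
{"api": "move_arm", "payload": {"rows": [[[0,1,-15],[0,0,0]],[[0,2,-32],[0,0,0]],[[0,2,-50],[0,0,0]],[[0,2,-68],[0,0,0]],[[0,2,-84],[0,0,0]],[[0,2,-98],[0,0,0]],[[0,2,-110],[0,0,0]],[[0,2,-119],[0,0,0]],[[0,2,-125],[0,0,0]],[[0,2,-127],[0,0,0]]]}}

```text
t: 20.8
tool_pos: [0.479, -0.001, 0.1087]
orientation: [-0.0, 0.098, 0.995, 0.0]
force: [0.2, -0.7, -2.3]
finger_gap: 0.566
grasp_force: 60.8
```

Request:
{"api": "move_arm", "payload": {"rows": [[[0,0,-0.5],[0,0,0]],[[0,0,-1],[0,0,0]],[[0,0,-1.5],[0,0,0]],[[0,0,-2],[0,0,0]],[[0,0,-2.5],[0,0,0]],[[0,0,-3],[0,0,0]],[[0,0,-3.5],[0,0,0]],[[0,0,-4],[0,0,0]],[[0,0,-4],[0,0,0]]]}}

```text
t: 21.55
tool_pos: [0.4792, -0.0015, 0.105]
orientation: [-0.0, 0.098, 0.995, 0.0]
force: [-0.2, -0.3, -1.5]
finger_gap: 0.564
grasp_force: 60.8
```

Request:
{"api": "move_arm", "payload": {"rows": [[[0,0,-0.5],[0,0,0]],[[0,0,-1],[0,0,0]],[[0,0,-1.5],[0,0,0]],[[0,0,-2],[0,0,0]],[[0,0,-2.5],[0,0,0]],[[0,0,-3],[0,0,0]],[[0,0,-3],[0,0,0]]]}}

```text
t: 22.13
tool_pos: [0.4802, -0.0018, 0.1029]
orientation: [0.001, 0.098, 0.995, -0.0]
force: [-1.1, -0.3, 7.0]
finger_gap: 0.564
grasp_force: 61.0
```

It's in contact with the board, so I'll release.

Request:
{"api": "move_arm", "payload": {"rows": [[[0,0,0],[0,0,0]],[[0,0,0],[0,0,0]],[[0,0,0],[0,0,0]],[[0,0,0],[0,0,0]],[[0,0,0],[0,0,0]],[[0,0,0],[0,0,0]]], "hand": 0.7}}

```text
t: 22.63
tool_pos: [0.4792, -0.0015, 0.1021]
orientation: [-0.0, 0.098, 0.995, -0.0]
force: [-0.9, -1.3, 0.4]
finger_gap: 0.698
grasp_force: 0.3
```

Request:
{"api": "move_arm", "payload": {"rows": [[[0,0,0],[0,0,0]],[[0,0,0],[0,0,0]],[[0,0,0],[0,0,0]],[[0,0,0],[0,0,0]],[[0,0,0],[0,0,0]],[[0,0,0],[0,0,0]]], "hand": 1}}

```text
t: 23.13
tool_pos: [0.4793, -0.0015, 0.1021]
orientation: [-0.0, 0.098, 0.995, 0.0]
force: [0.2, 0.4, 0.1]
finger_gap: 0.997
grasp_force: 0.0
```

Request:
{"api": "move_arm", "payload": {"rows": [[[0,0,8],[0,0,0]],[[0,0,18],[0,0,0]],[[0,0,30],[0,0,0]],[[0,0,45],[0,0,0]],[[0,0,60],[0,0,0]],[[0,0,80],[0,0,0]],[[0,0,100],[0,0,0]],[[0,0,130],[0,0,0]],[[-20,0,160],[0,0,0]],[[-50,0,180],[0,0,0]]]}}

```text
t: 23.97
tool_pos: [0.4308, -0.0018, 0.2849]
orientation: [0.002, 0.098, 0.995, -0.0]
force: [-0.8, -0.1, 0.3]
finger_gap: 0.998
grasp_force: 0.0
```

Request:
{"api": "move_arm", "payload": {"rows": [[[-20,0,0],[0,0,0]],[[-40,0,0],[0,0,0]],[[-60,0,0],[0,0,0]],[[-80,0,0],[0,0,0]],[[-80,0,0],[0,0,0]],[[-80,0,0],[0,0,0]]]}}

```text
t: 24.47
tool_pos: [0.349, -0.0015, 0.2829]
orientation: [0.001, 0.098, 0.995, -0.0]
force: [0.0, -0.3, 0.1]
finger_gap: 1.0
grasp_force: 0.0
```

```bash
python3 -c "
from h import *
o=arm.get_obs();print(o['tool_pos'],o['force'],o['t'])
a=snap('top','t8.png');b=snap('side','s8.png')
f=lambda i,x,y:cv2.resize(i[y:y+100,x:x+133],(400,300),interpolation=cv2.INTER_CUBIC)
cv2.imwrite('pics/c9.png',np.hstack([f(a,245,165),f(b,280,180)])[:,:,::-1])"
```

```text
[ 0.34899181 -0.00151577  0.28290365] [ 0.04832    -0.29612762  0.07470681] 24.4667
```

View pics/c9.png

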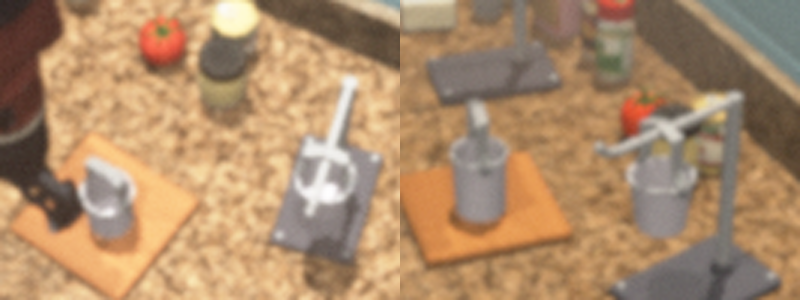

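The rear pail stands upright on the board (side crop (480,185)), and the front pail hangs on the spare hook (660,170). Handing in.

```bash
python3 -c "
from station import arm
print(arm.job_done())"
```

```text
the job is handed in; nothing more can be done
None
```

The front pail hangs on the straight part of the spare hook and the rear pail stands upright on the board; they were moved in the order asked and set down gently, and the job was handed in about 24 s in.

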